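# Set the outer collar of a cap sealer's double knob

### The arm

A 7-joint arm with a two-finger parallel gripper is mounted at the origin on the work surface. World frame = base frame: x ahead of the robot, y to its left, z up, the work surface at z = 0. Lengths are in m, angles in degrees, forces in N, time in s.
With the tool pointing down it reaches from about 0.35 to 0.9 m from the base axis. Payload 7.2 kg.
Tool frame: the origin (TCP) lies at the very end of the fingers, on their centre line; the grasp point (between the pads) lies 19 mm behind it; z points along the fingers, y is the direction in which the jaws open and shut (so a half turn about z gives the same grasp; the last joint's range is limited). The gripper opens to 85 mm and grips with 20 to 120 N. Pads are 22 mm wide; open, the fingers measure 114 mm over their backs; the gripper's body (76 mm by 85 mm) begins 54 mm behind the grasp point. The pads swing forward as they close: fully open they stand 13 mm farther back than shut.
Start: joints at [-68.193, 23.554, -0.728, 91.456, 0.321, 64.991, -4.71], TCP at [0.271, 0.563, 0.231] pointing down, gripper open.
Joint ranges: [-169.25, 169.25], [-16.82, 113.86], [-84.01, 82.57], [7.8, 145.47], [-59.2, 239.2], [7.22, 106.19], [-163.78, 163.78]. Speed limits (degrees/s): [136.94, 136.94, 172.46, 172.46, 180, 180, 180].

### API

Orientations are given as [roll, pitch, yaw] about the fixed x, y, z axes, in that order (R = Rz(yaw) Ry(pitch) Rx(roll)).
In Python, from rig import env gives the robot as it stands.
- The arm moves only by the tool send_rows, never from a script. Its argument "series" is a list of rows, each a list of 3 entries, a list of its own where there are three numbers: the shift along the tool's x, y, z in m, then the turn about the tool's z in degrees, then the finger opening in m, from 0 to 0.0854. In form: [[[x, y, z], roll, fingers], ...]. A call has 1 to 5 rows; each row shifts and turns the commanded pose from where the row before left it, along the tool's axes as they then stand; what a row does not reach is not made up. A row lasts 1/12 s, in which the tool goes at most 41.7 mm and 7.16 degrees, less where a joint would pass 70% of its speed; a pose out of reach is approached as far as the arm can. A call is refused whole if a number of a shift passes 0.0417 or a number of a turn 7.16, either way. A call with a gripper value outside its range is refused whole. The fingers move at their own pace and stop on an object; "grip_force" is the grip in N (left out, the last holds). Time passes only in rows, so rows that do not move let the fingers close. It gives the time, the measured TCP pose, the force and the opening at its end, in the units of the state.
- env.observe(): the state, without advancing time (a new reading comes with each control period).
- env.read_camera(name): name is "scene" or "top" or "wrist"; returns the picture (420x560x3 uint8, red, green, blue); there is no depth.
- env.camera_params(name): a dict with "intrinsics" (3x3 intrinsics, pixels), "camera_from_world" (4x4, takes a point from world to camera coordinates); the wrist camera has in their place "tool_from_camera" (4x4, takes a point from camera to tool coordinates, whose origin is the TCP and whose axes are the flange's). Camera axes: x right, y up, looking along -z (the intrinsics and any distortion apply to the point x, -y, -z); pixel columns grow to the right and rows downward; lengths in m; the calibration is good to about 2 mm. A picture is of the moment at which its call begins: read the wrist's pose just before it. camera_params takes no time and is no camera call.
- env.hand_in(): hands the job in, once; it reports no verdict.
The state is a dict: "time": time; "joints": joint angles; "qd": joint speeds; "effort": joint torques, N m; "eef_pos": TCP position; "tcp_rot": TCP orientation; "ft_force": force on the tool from outside, world axes, zero at the start; "wrist_torque": the same for the moment, N m; "finger_gap": finger opening in m.
Only numpy, scipy, OpenCV 4.12 (cv2) and the standard library are available. Lean on these libraries where they do the work, as an engineer would, in place of code of your own. Each camera call takes 0.05 s, during which the arm holds its last target. There are 200 camera calls.

### The job

Set up the bottle-cap sealer: turn only the black outer collar of its double knob clockwise until its yellow lug comes up snug against the rubber pad of the red stop and hold it pressed there for a moment, firmly but without forcing it, leaving the small silver inner knob where it is set. Then let go and press the green start button fully down, and let it come up again. Do not push the bottles, the jar or the carton about.

Things in the scene. Friction and masses are not known exactly. Their poses are not given: they have to be found in the camera images.
- sealer: White bench cap sealer, fixed to the counter, a low console 240 (its x) x 360 (its y) x 50 mm high; its origin is the centre of its underside, on the work surface, z up. Its flat top is at z = 50 mm. The double knob's upright axis is at x = 30, y = -90 mm in this frame, the start button at x = -75, y = -90. On the left half (centred on y = 110) a column and a sealing head stand up to 255 mm high, with a bottle on a steel plate under the head.
- coarse_grip (a point): Point on the knobs' axis, 22 mm above the console top, the height to grip the outer collar. The collar is a black ribbed round knob of 56 mm diameter, its grip surface from 10 to 34 mm above the console top; the inner knob rises on top of it. Below 10 mm lie a 60 mm skirt, the lug and the stop, which the fingers clear if the fingertips stay at 13 mm or more above the console top. Nothing else stands within 75 mm of the axis.
- coarse (a joint): Turning angle of the outer collar (rad), growing clockwise seen from above. At 0 the leading face of its lug points along the sealer's +y, at 1.57 along its +x. The collar drags with about 0.12 N m and stays where it is left. It comes up against the pad of the red stop a little before coarse = stop.
- stop (a joint): Angle of the red stop bracket's front face (rad), same zero and direction as coarse: 1.2 to 1.5 (the collar starts at 0 to 0.5). It is clamped and does not move. A black rubber pad sticks out of this face towards the lug by 1 to 10 mm, different each time and not measured: the lug meets the pad between coarse = stop - 0.27 and stop - 0.03, which has to be felt.
- coarse_lug (a point): Middle of the leading face of the yellow lug on the outer collar: 37 mm from the axis, 6.5 mm above the console top. The lug is 8 mm wide, 7 mm high and reaches 43 mm from the axis.
- stop_face (a point): Middle of the red bracket's front face, 37 mm from the axis, 6.5 mm above the console top. Bracket 14 mm wide, 8 high, out to 44 mm from the axis; pad 6 mm high. The pad yields 1 mm (0.027 rad) for 16 N. The lug is snug from 4 N on the pad, held 0.3 s (at the collar 0.15 N m on top of its drag); above 20 N (0.7 N m on top of the drag) the pad is overstrained.
- fine_mark (a point): End of the red line on top of the inner knob, 12 mm from the axis and 53 mm above the console top. The inner knob is a bare aluminium cylinder of 28 mm diameter, from 35 to 53 mm above the console top, on the same axis; it turns at a touch (8 N mm). It must not be turned.
- start_top (a point): Centre of the top of the green start button, 28 mm in diameter, to the robot's side of the double knob (105 mm from its axis). Pressed straight down.
- start (a joint): Travel of the start button (m): 0 up, 0.006 fully down, with a spring that takes 5 N when fully down and brings it up again.
- oil: Amber bottle, 40 mm diameter, 95 mm high, standing on the plate under the sealing head; origin at its underside.
- balm: White jar with green cap, 54 mm diameter, 50 mm high, on the counter; origin at its underside.
- tester: Slim green glass bottle, 36 mm diameter, 90 mm high, on the counter; origin at its underside.
- carton: Red carton with a gold band, 40 x 40 x 85 mm, standing on the counter; origin at its underside.

How it is judged (in metres and radians):
On the way, in this order (a step that is already met when the one before it is completed fails the run):
1. the collar's lug is held snug against the rubber pad, with 4 N or more for 0.3 s (contact force between coarse_c0 and pad_c0 above 4 N), for 0.3 s.
2. the start button is pressed fully down (value of joint start above 0.0048 m), for 0.05 s.
At the end, for the whole second after the job is handed in: The collar is at rest with its lug within 2.5 mm of the rubber pad's face, the inner knob's mark is within 2 mm of where it started (about 10 degrees), the start button is up again (within 1 mm), and the bottles, jar and carton are within 15 mm of where they stood (distance between coarse_lug and pad_c0 below 0.009 m and distance of fine_mark from where it was at the start of the episode below 0.002 m and value of joint start below 0.001 m and velocity of joint coarse between -0.02 and 0.02 rad/s and distance of each of oil, balm, tester, carton from where it was at the start of the episode below 0.015 m); the robot touches nothing.
It fails at once if the lug is forced against the rubber pad with more than 20 N (contact force between coarse_c0 and pad_c0 above 20 N).
It fails at once if the inner knob is turned (its mark moves more than 2 mm, about 10 degrees) (distance of fine_mark from where it was at the start of the episode above 0.002 m).
It fails at once if the start button is pressed while the lug is more than 5 mm from the pad (value of joint start above 0.003 m and distance between coarse_lug and pad_c0 above 0.0115 m).
It fails at once if a bottle, the jar or the carton is moved by more than 15 mm (distance of any of oil, balm, tester, carton from where it was at the start of the episode above 0.015 m).
It also fails if it takes over 64 s, if anything falls off the work surface, if the arm or the gripper's body presses on something with over 40 N, if the wrist force passes 120 N, or if a joint passes its speed limit or range.

## Working session

There is one attempt and no reset: what is moved stays moved. The work goes in short steps, Python scripts to look and compute and a tool call to move; the robot and the scene stay as the last step left them, time stands still between calls to the robot, and variables do not carry over. Pictures are saved under pics/ and viewed, about 8 in all and at most 12, crops included, and the job is handed in when it is done.

Besides the shell and the picture viewer there is one more tool, called by a JSON object that holds its "op" and its "data", one argument or row to a line. send_rows: Moves the arm, as the interface text tells. Its arguments: {"type":"object","properties":{"series":{"type":"array","items":{"type":"array"}},"grip_force":{"type":"number"}},"required":["series"]}

```bash
mkdir -p pics
python3 - <<'E'
from rig import env
import cv2,numpy as np
s=env.observe();print({k:np.round(v,3).tolist() for k,v in s.items()})
for n in("scene","top"):
    p=env.camera_params(n);print(n,{k:np.round(v,4).tolist() for k,v in p.items() if not isinstance(v,str)})
    cv2.imwrite(f"pics/{n}0.png",env.read_camera(n)[...,::-1])
p=env.camera_params("wrist");print({k:np.round(v,4).tolist() for k,v in p.items()})
E
```

```text
{'time': 0.0, 'joints': [-68.194, 23.598, -0.73, 91.506, 0.321, 64.991, -4.71], 'qd': [-0.027, -0.025, 0.024, -0.056, -0.005, 0.009, -0.012], 'effort': [0.001, -60.064, 0.682, -29.942, 0.014, 0.011, 0.0], 'eef_pos': [0.271, 0.563, 0.23], 'tcp_rot': [-179.906, 0.007, 154.29], 'ft_force': [0.38, -0.369, -0.441], 'wrist_torque': [-0.032, -0.004, 0.016], 'finger_gap': 0.086}
scene {'intrinsics': [[486.614, 0.0, 284.8293], [0.0, 486.614, 201.4176], [0.0, 0.0, 1.0]], 'camera_from_world': [[0.8946, 0.4469, 0.0033, -0.522], [-0.2929, 0.5807, 0.7596, 0.0437], [0.3376, -0.6805, 0.6504, -1.099], [0.0, 0.0, 0.0, 1.0]]}
top {'intrinsics': [[409.4244, 0.0, 280.809], [0.0, 409.4244, 212.2367], [0.0, 0.0, 1.0]], 'camera_from_world': [[-0.0288, -0.9996, -0.0041, 0.094], [0.9987, -0.029, 0.0419, -0.5495], [-0.042, -0.0029, 0.9991, -0.9291], [0.0, 0.0, 0.0, 1.0]]}
{'intrinsics': [[340.768, 0.0, 276.9346], [0.0, 340.768, 208.9651], [0.0, 0.0, 1.0]], 'tool_from_camera': [[-0.0007, 0.9545, 0.2981, 0.0769], [1.0, 0.0007, 0.0001, -0.0], [-0.0001, 0.2981, -0.9545, -0.142], [0.0, 0.0, 0.0, 1.0]]}
```

View pics/top0.png

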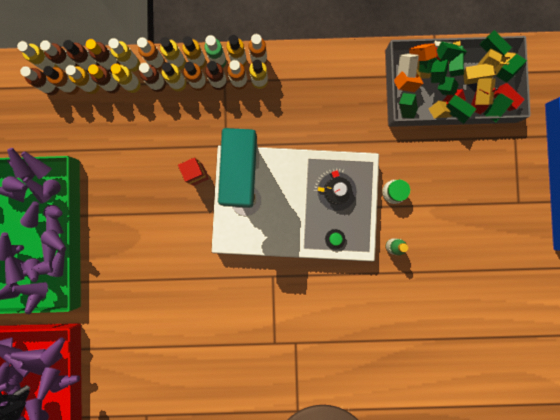

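View pics/scene0.png

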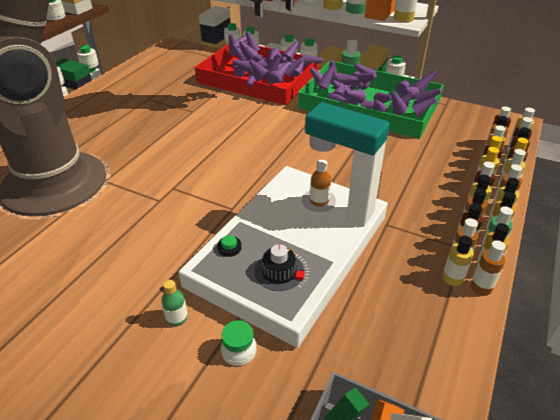

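```bash
cat > h.py <<'E'
from rig import env
import cv2,numpy as np
from scipy.spatial.transform import Rotation as R
def pose():
    s=env.observe();return np.array(s['eef_pos']),R.from_euler('xyz',s['tcp_rot'],degrees=True).as_matrix(),s
def cam(n):
    p=env.camera_params(n)
    if n=='wrist':
        t,Rm,_=pose();T=np.eye(4);T[:3,:3]=Rm;T[:3,3]=t
        return p['intrinsics'],T@p['tool_from_camera']
    return p['intrinsics'],np.linalg.inv(p['camera_from_world'])
def cast(K,C,uv,z):
    d=np.array([(uv[0]-K[0][2])/K[0][0],-(uv[1]-K[1][2])/K[1][1],-1]);d=C[:3,:3]@d;o=C[:3,3]
    return o+d*(z-o[2])/d[2]
def masks(im):
    h=cv2.cvtColor(im,cv2.COLOR_RGB2HSV)
    f=lambda a,b:cv2.inRange(h,np.array(a),np.array(b))
    return dict(yellow=f((20,150,110),(35,255,255)),red=f((0,180,90),(4,255,255))|f((174,180,90),(180,255,255)),green=f((50,150,60),(75,255,255)))
def blobs(m,amin=8):
    n,_,st,c=cv2.connectedComponentsWithStats(m);return [(int(st[i,4]),np.round(c[i],1).tolist()) for i in range(1,n) if st[i,4]>=amin]
E
python3 - <<'E'
from h import *
K,C=cam('top');im=cv2.imread('pics/top0.png')[...,::-1].copy()
for k,m in masks(im[125:270,170:420]).items():
    for a,c in blobs(m,4):
        c=[c[0]+170,c[1]+125];print(k,a,c,cast(K,C,c,.0565).round(4)[:2])
for n,uv,z in(("knob",(341,189),.103),("c1",(218,146),.05),("c2",(379,154),.05),("c3",(373,261),.05),("c4",(213,251),.05),("h1",(222,129),.255),("h2",(256,130),.255),("h3",(219,204),.255),("h4",(252,206),.255)):print(n,cast(K,C,uv,z).round(4))
cv2.imwrite('pics/crop.png',cv2.resize(im[140:270,290:390,::-1],None,fx=6,fy=4.6*6/4.6)[:600] if 0 else cv2.resize(im[150:250,295:395,::-1],None,fx=6,fy=6,interpolation=cv2.INTER_CUBIC))
E
```

```text
yellow 5 [407.8, 183.0] [ 0.6061 -0.2021]
yellow 29 [320.9, 189.0] [ 0.5985 -0.0114]
yellow 8 [329.0, 187.5] [ 0.6013 -0.0292]
yellow 5 [410.0, 190.0] [ 0.5906 -0.2063]
yellow 70 [402.8, 246.9] [ 0.4668 -0.1854]
red 335 [190.1, 169.2] [0.6506 0.2747]
red 37 [334.9, 173.7] [ 0.6313 -0.0432]
green 352 [398.8, 190.0] [ 0.5913 -0.1818]
green 129 [335.3, 238.6] [ 0.4891 -0.0392]
green 10 [397.9, 241.5] [ 0.4789 -0.1752]
knob [ 0.5928 -0.0486  0.103 ]
c1 [0.7015 0.2132 0.05  ]
c2 [ 0.6731 -0.1431  0.05  ]
c3 [ 0.4376 -0.1208  0.05  ]
c4 [0.4694 0.2294 0.05  ]
h1 [0.6878 0.1743 0.255 ]
h2 [0.6843 0.1159 0.255 ]
h3 [0.5588 0.1824 0.255 ]
h4 [0.5538 0.1262 0.255 ]
```

View pics/crop.png

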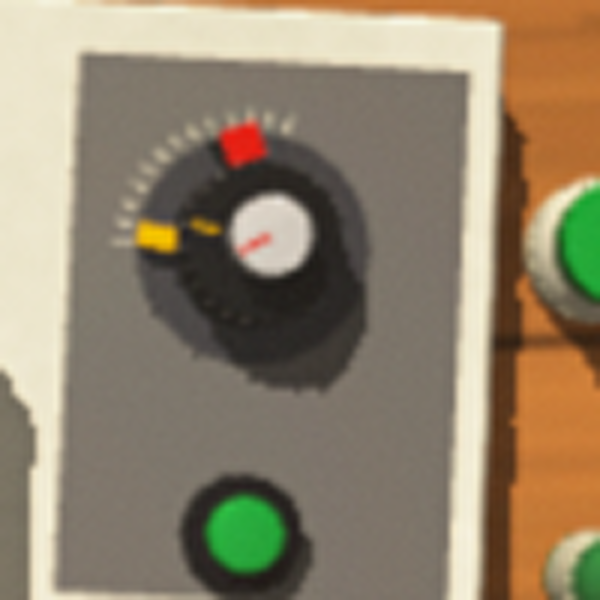

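{"op": "send_rows", "data": {
  "series": [
    [[-0.024,-0.03,0],0,0.0854],
    [[-0.024,-0.03,0],0,0.0854],
    [[-0.024,-0.03,0],0,0.0854],
    [[-0.024,-0.03,0],0,0.0854],
    [[-0.024,-0.03,0],0,0.0854]
  ]
}}

```text
time: 0.52
eef_pos: [0.3142, 0.3739, 0.2309]
tcp_rot: [-180.0, -0.0, 154.3]
ft_force: [0.9, -0.5, 1.2]
finger_gap: 0.0853
```

{"op": "send_rows", "data": {
  "series": [
    [[-0.024,-0.03,0],0,0.0854],
    [[-0.024,-0.03,0],0,0.0854],
    [[-0.024,-0.03,0],0,0.0854],
    [[-0.024,-0.03,0],0,0.0854],
    [[-0.024,-0.03,0],0,0.0854]
  ]
}}

```text
time: 0.93
eef_pos: [0.3571, 0.1867, 0.2312]
tcp_rot: [180.0, -0.0, 154.3]
ft_force: [0.9, 0.3, 0.7]
finger_gap: 0.0855
```

{"op": "send_rows", "data": {
  "series": [
    [[-0.024,-0.03,0],0,0.0854],
    [[-0.024,-0.03,0],0,0.0854],
    [[-0.024,-0.03,0],0,0.0854],
    [[-0.024,-0.03,0],0,0.0854],
    [[-0.024,-0.03,0],0,0.0854]
  ]
}}

```text
time: 1.35
eef_pos: [0.4, -0.0004, 0.2314]
tcp_rot: [180.0, 0.0, 154.3]
ft_force: [0.5, 0.9, 0.3]
finger_gap: 0.0855
```

{"op": "send_rows", "data": {
  "series": [
    [[-0.039,0.008,0],0,0.0854],
    [[-0.039,0.008,0],0,0.0854],
    [[-0.039,0.008,0],0,0.0854],
    [[-0.039,0.008,0],0,0.0854],
    [[-0.039,0.008,0],0,0.0854]
  ]
}}

```text
time: 1.77
eef_pos: [0.5949, -0.0475, 0.2307]
tcp_rot: [-180.0, -0.0, 154.3]
ft_force: [1.2, 0.4, 0.7]
finger_gap: 0.0856
```

{"op": "send_rows", "data": {
  "series": [
    [[0,0,0.02],0,0.0854],
    [[0,0,0.01],0,0.0854],
    [[0,0,0],0,0.0854]
  ]
}}

```text
time: 2.02
eef_pos: [0.5911, -0.047, 0.198]
tcp_rot: [-179.8, -0.3, 154.3]
ft_force: [-0.5, -0.4, 0.3]
finger_gap: 0.0855
```

```bash
cat > w.py <<'E'
from h import *
import sys
K,C=cam('wrist');t,Rm,s=pose();print(t.round(4),s['tcp_rot'],s['ft_force'],s['wrist_torque'],np.round(s['joints'],1))
im=env.read_camera('wrist');cv2.imwrite(sys.argv[1],im[...,::-1])
np.savez('pics/w.npz',K=K,C=C,im=im)
for k,m in masks(im).items():
    for a,c in blobs(m,25):print(k,a,c,cast(K,C,c,.057).round(4)[:2])
h=cv2.cvtColor(im,cv2.COLOR_RGB2HSV)
E
python3 w.py pics/w1.png
```

```text
[ 0.5911 -0.047   0.198 ] [-179.81952183   -0.31646262  154.270442  ] [-0.53628057 -0.35705567  0.34947528] [0.02180419 0.10254313 0.00185473] [-20.5  23.7  27.4  99.5 -12.3  60.2  75.4]
yellow 688 [47.8, 134.6] [ 0.4621 -0.1931]
yellow 166 [320.6, 186.7] [ 0.5988 -0.0099]
yellow 43 [307.0, 203.0] [ 0.6069 -0.0263]
red 129 [303.7, 237.3] [ 0.6347 -0.0421]
green 1119 [230.1, 76.8] [ 0.4879 -0.0382]
green 1827 [147.3, 255.1] [ 0.5889 -0.1773]
```

View pics/w1.png

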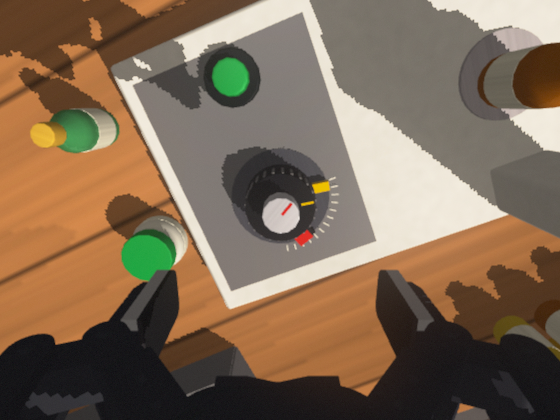

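```bash
cat > k.py <<'E'
from h import *
d=np.load('pics/w.npz');K,C,im=d['K'],d['C'],d['im']
h=cv2.cvtColor(im,cv2.COLOR_RGB2HSV)
m=((h[...,1]<40)&(h[...,2]>150)).astype(np.uint8)*255
m=cv2.morphologyEx(m,cv2.MORPH_CLOSE,np.ones((7,7)))
for a,c in blobs(m,300):
    if 220<c[0]<340 and 150<c[1]<290:
        p=cast(K,C,c,.103);print('knob',a,c,p.round(4))
        for k in('yellow','red'):
            for A,u in blobs(masks(im)[k],60):
                q=cast(K,C,u,.06);v=(q-p)[:2]
                if np.hypot(*v)<.06:print(k,np.hypot(*v).round(4),'cw from world +y deg',np.degrees(np.arctan2(v[0],v[1])).round(1))
E
python3 k.py
```

```text
knob 22841 [335.7, 164.2] [0.5762 0.0055 0.103 ]
yellow 0.0267 cw from world +y deg 125.4
knob 423 [330.2, 205.8] [ 0.6025 -0.0099  0.103 ]
yellow 0.0045 cw from world +y deg -90.3
red 0.0444 cw from world +y deg 135.8
knob 1010 [280.6, 215.3] [ 0.5934 -0.0455  0.103 ]
yellow 0.0359 cw from world +y deg 7.3
red 0.0403 cw from world +y deg 84.6
```

{"op": "send_rows", "data": {
  "series": [
    [[0,0,0.025],0,0.0854],
    [[0,0,0.025],0,0.0854],
    [[0,0,0.02],0,0.0854],
    [[0,0,0],0,0.0854],
    [[0,0,0],0,0.0854]
  ]
}}

```text
time: 2.48
eef_pos: [0.5926, -0.0467, 0.1319]
tcp_rot: [-180.0, -0.1, 154.3]
ft_force: [-0.9, -0.1, -0.1]
finger_gap: 0.0857
```

{"op": "send_rows", "data": {
  "series": [
    [[0,0,0],0,0.0854],
    [[0,0,0],0,0.0854]
  ]
}}

```text
time: 2.65
eef_pos: [0.5943, -0.0471, 0.1334]
tcp_rot: [179.9, 0.1, 154.3]
ft_force: [-0.4, 0.1, 0.9]
finger_gap: 0.0855
```

{"op": "send_rows", "data": {
  "series": [
    [[0.001,0,0.015],0,0.0854],
    [[0,0,0.015],0,0.0854],
    [[0,0,0.015],0,0.0854],
    [[0,0,0.014],0,0.0854],
    [[0,0,0.007],0,0.0854]
  ]
}}

```text
time: 3.07
eef_pos: [0.5925, -0.0464, 0.0651]
tcp_rot: [180.0, 0.0, 154.3]
ft_force: [-1.0, 0.1, 0.5]
finger_gap: 0.0854
```

{"op": "send_rows", "data": {
  "series": [
    [[0,0,0.004],0,0.0854],
    [[0,0,0],0,0.0854],
    [[0,0,0],0,0.0854],
    [[0,0,0],0,0.0854]
  ]
}}

```text
time: 3.4
eef_pos: [0.5931, -0.0468, 0.0623]
tcp_rot: [180.0, 0.1, 154.3]
ft_force: [-0.4, -0.5, 0.9]
finger_gap: 0.0854
```

```bash
python3 w.py pics/w2.png
```

```text
[ 0.5931 -0.0468  0.0623] [1.79956764e+02 7.81192701e-02 1.54284104e+02] [-0.3536713  -0.50422286  0.94493081] [-0.00762352  0.02285583  0.00917476] [-17.1  33.2  23.3 105.8 -18.   44.5  80. ]
yellow 594 [353.8, 248.3] [ 0.5984 -0.0093]
yellow 128 [330.8, 292.9] [ 0.6157 -0.0284]
red 45 [298.8, 312.8] [ 0.6191 -0.0472]
green 5277 [176.7, 41.7] [ 0.4863 -0.0389]
green 1724 [58.5, 325.8] [ 0.5731 -0.1601]
```

View pics/w2.png

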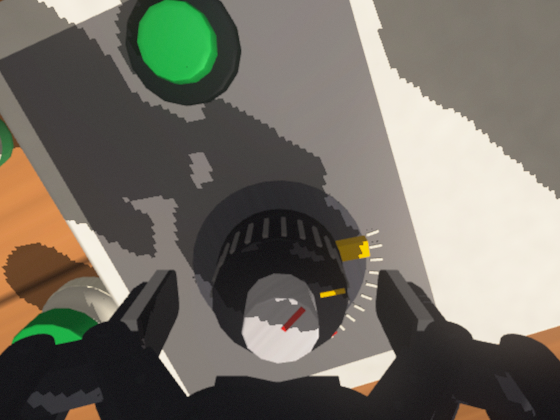

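{"op": "send_rows", "data": {
  "series": [
    [[0,0,0],0,0.04],
    [[0,0,0],0,0.04],
    [[0,0,0],0,0.04],
    [[0,0,0],0,0.04],
    [[0,0,0],0,0.04]
  ],
  "grip_force": 30
}}

```text
time: 3.87
eef_pos: [0.5932, -0.0456, 0.0622]
tcp_rot: [179.9, 0.0, 154.3]
ft_force: [-0.0, 2.8, 5.5]
finger_gap: 0.0553
```

{"op": "send_rows", "data": {
  "series": [
    [[0,0,0],0,0.04],
    [[0,0,0],0,0.04],
    [[0,0,0],0,0.04],
    [[0,0,0],0,0.04],
    [[0,0,0],0,0.04]
  ]
}}

```text
time: 4.28
eef_pos: [0.5932, -0.0456, 0.0622]
tcp_rot: [179.9, 0.0, 154.3]
ft_force: [-1.2, 2.9, 5.0]
finger_gap: 0.0551
```

```bash
cat > o.py <<'E'
from rig import env
import numpy as np
s=env.observe();print({k:np.round(s[k],3).tolist() for k in('time','eef_pos','tcp_rot','ft_force','wrist_torque','finger_gap')}, 'e7',round(s['effort'][6],3))
E
python3 o.py
```

```text
{'time': 4.283, 'eef_pos': [0.593, -0.046, 0.062], 'tcp_rot': [179.889, 0.044, 154.328], 'ft_force': [-1.222, 2.887, 5.046], 'wrist_torque': [0.573, 0.074, -0.001], 'finger_gap': 0.055} e7 0.024
```

{"op": "send_rows", "data": {
  "series": [
    [[0,0,0],2,0.04],
    [[0,0,0],4,0.04],
    [[0,0,0],4,0.04],
    [[0,0,0],4,0.04],
    [[0,0,0],2,0.04]
  ]
}}

```text
time: 4.7
eef_pos: [0.5935, -0.0452, 0.0622]
tcp_rot: [179.9, 0.0, 138.1]
ft_force: [0.1, 4.6, 5.1]
finger_gap: 0.055
```

{"op": "send_rows", "data": {
  "series": [
    [[0,0,0],1,0.04],
    [[0,0,0],1,0.04],
    [[0,0,0],1,0.04],
    [[0,0,0],1,0.04]
  ]
}}

```text
time: 5.03
eef_pos: [0.5935, -0.0452, 0.0622]
tcp_rot: [179.9, 0.0, 134.3]
ft_force: [0.8, 2.6, 5.2]
finger_gap: 0.0549
```

```bash
python3 o.py; python3 w.py pics/w3.png
```

```text
{'time': 5.033, 'eef_pos': [0.594, -0.045, 0.062], 'tcp_rot': [179.855, 0.015, 134.323], 'ft_force': [0.83, 2.643, 5.193], 'wrist_torque': [0.777, -0.105, 0.124], 'finger_gap': 0.055} e7 0.149
[ 0.5935 -0.0452  0.0622] [1.79854786e+02 1.47149727e-02 1.34322711e+02] [0.82960613 2.64331366 5.19317296] [ 0.77696228 -0.10538254  0.12439024] [-20.9  34.1  28.6 106.1 -22.3  45.3  63.8]
yellow 611 [351.0, 249.2] [ 0.6106 -0.0132]
yellow 91 [329.9, 293.2] [ 0.6206 -0.0362]
red 130 [283.8, 316.9] [ 0.6139 -0.0616]
red 78 [340.2, 326.5] [ 0.6384 -0.0457]
green 4942 [97.1, 97.1] [ 0.4854 -0.0404]
green 1184 [136.1, 403.6] [ 0.5946 -0.1576]
```

View pics/w3.png

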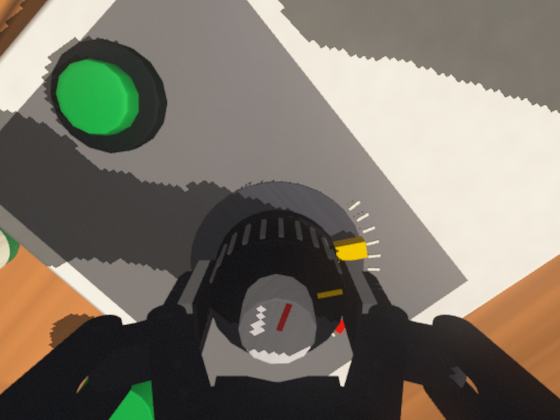

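{"op": "send_rows", "data": {
  "series": [
    [[0,0,0],3,0.04],
    [[0,0,0],4,0.04],
    [[0,0,0],4,0.04],
    [[0,0,0],4,0.04],
    [[0,0,0],2,0.04]
  ]
}}

```text
time: 5.5
eef_pos: [0.5939, -0.0449, 0.0622]
tcp_rot: [179.8, -0.0, 117.2]
ft_force: [1.9, 3.7, 4.1]
finger_gap: 0.0554
```

{"op": "send_rows", "data": {
  "series": [
    [[0,0,0],0.5,0.04],
    [[0,0,0],0.5,0.04]
  ]
}}

```text
time: 5.67
eef_pos: [0.5939, -0.0449, 0.0622]
tcp_rot: [179.8, -0.0, 116.4]
ft_force: [0.8, 4.3, 4.9]
finger_gap: 0.0548
```

```bash
python3 o.py; python3 w.py pics/w4.png
```

```text
{'time': 5.667, 'eef_pos': [0.594, -0.045, 0.062], 'tcp_rot': [179.827, -0.023, 116.357], 'ft_force': [0.753, 4.349, 4.949], 'wrist_torque': [0.826, -0.299, 0.132], 'finger_gap': 0.055} e7 -0.082
[ 0.5939 -0.0449  0.0622] [ 1.79827498e+02 -2.34093815e-02  1.16357339e+02] [0.75318318 4.34887776 4.94878899] [ 0.82594633 -0.29943921  0.13213295] [-24.1  35.3  33.3 106.3 -26.2  46.1  49.3]
yellow 624 [350.7, 249.5] [ 0.6198 -0.0202]
yellow 91 [329.8, 293.1] [ 0.6222 -0.0449]
red 108 [277.5, 316.0] [ 0.605  -0.0679]
green 4501 [55.0, 162.1] [ 0.4842 -0.0411]
green 59 [150.0, 415.2] [ 0.5697 -0.1568]
```

View pics/w4.png

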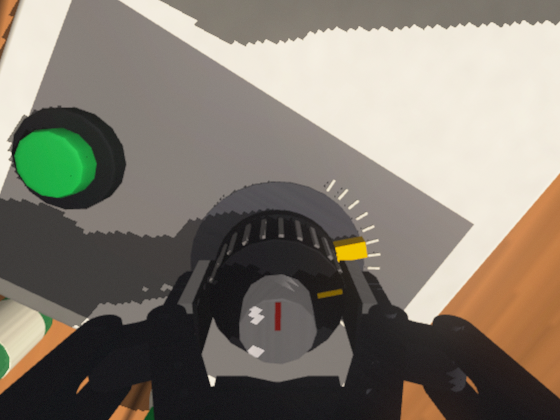

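{"op": "send_rows", "data": {
  "series": [
    [[0,0,0],0.5,0.04],
    [[0,0,0],0.5,0.04],
    [[0,0,0],0.5,0.04],
    [[0,0,0],0,0.04]
  ]
}}

```text
time: 6.05
eef_pos: [0.5939, -0.0449, 0.0622]
tcp_rot: [179.8, -0.0, 114.8]
ft_force: [1.8, 4.4, 6.4]
finger_gap: 0.055
```

```bash
python3 o.py
```

```text
{'time': 6.05, 'eef_pos': [0.594, -0.045, 0.062], 'tcp_rot': [179.817, -0.036, 114.848], 'ft_force': [1.754, 4.435, 6.435], 'wrist_torque': [0.951, -0.402, 0.02], 'finger_gap': 0.055} e7 -0.133
```

{"op": "send_rows", "data": {
  "series": [
    [[0,0,0],0.4,0.04],
    [[0,0,0],0.4,0.04],
    [[0,0,0],0.4,0.04]
  ]
}}

```text
time: 6.3
eef_pos: [0.5939, -0.0449, 0.0622]
tcp_rot: [179.8, -0.0, 113.7]
ft_force: [2.1, 4.2, 5.1]
finger_gap: 0.0551
```

```bash
python3 o.py
```

```text
{'time': 6.3, 'eef_pos': [0.594, -0.045, 0.062], 'tcp_rot': [179.819, -0.041, 113.663], 'ft_force': [2.117, 4.176, 5.093], 'wrist_torque': [1.031, -0.401, 0.127], 'finger_gap': 0.055} e7 -0.015
```

{"op": "send_rows", "data": {
  "series": [
    [[0,0,0],0.4,0.04],
    [[0,0,0],0.4,0.04],
    [[0,0,0],0.4,0.04]
  ]
}}

```text
time: 6.55
eef_pos: [0.594, -0.0449, 0.0622]
tcp_rot: [179.8, -0.0, 112.5]
ft_force: [1.6, 4.5, 5.8]
finger_gap: 0.0549
```

```bash
python3 o.py
```

```text
{'time': 6.55, 'eef_pos': [0.594, -0.045, 0.062], 'tcp_rot': [179.813, -0.041, 112.47], 'ft_force': [1.619, 4.547, 5.757], 'wrist_torque': [1.0, -0.407, 0.162], 'finger_gap': 0.055} e7 -0.017
```

{"op": "send_rows", "data": {
  "series": [
    [[0,0,0],0.4,0.04],
    [[0,0,0],0.4,0.04],
    [[0,0,0],0.4,0.04]
  ]
}}

```text
time: 6.8
eef_pos: [0.594, -0.0449, 0.0622]
tcp_rot: [179.8, -0.0, 111.3]
ft_force: [1.9, 5.5, 4.9]
finger_gap: 0.0551
```

```bash
python3 o.py
```

```text
{'time': 6.8, 'eef_pos': [0.594, -0.045, 0.062], 'tcp_rot': [179.814, -0.046, 111.265], 'ft_force': [1.904, 5.511, 4.949], 'wrist_torque': [0.988, -0.407, 0.141], 'finger_gap': 0.055} e7 -0.017
```

{"op": "send_rows", "data": {
  "series": [
    [[0,0,0],0.4,0.04],
    [[0,0,0],0.4,0.04],
    [[0,0,0],0.4,0.04]
  ]
}}

```text
time: 7.05
eef_pos: [0.594, -0.0449, 0.0622]
tcp_rot: [179.8, -0.0, 110.1]
ft_force: [2.2, 4.6, 4.3]
finger_gap: 0.055
```

```bash
python3 o.py
```

```text
{'time': 7.05, 'eef_pos': [0.594, -0.045, 0.062], 'tcp_rot': [179.811, -0.047, 110.07], 'ft_force': [2.173, 4.601, 4.306], 'wrist_torque': [1.066, -0.505, 0.131], 'finger_gap': 0.055} e7 -0.017
```

{"op": "send_rows", "data": {
  "series": [
    [[0,0,0],0.4,0.04],
    [[0,0,0],0.4,0.04],
    [[0,0,0],0.4,0.04]
  ]
}}

```text
time: 7.3
eef_pos: [0.5941, -0.0449, 0.0622]
tcp_rot: [179.8, -0.1, 108.9]
ft_force: [2.5, 4.6, 4.7]
finger_gap: 0.0548
```

```bash
python3 o.py
```

```text
{'time': 7.3, 'eef_pos': [0.594, -0.045, 0.062], 'tcp_rot': [179.808, -0.051, 108.869], 'ft_force': [2.549, 4.554, 4.746], 'wrist_torque': [1.054, -0.491, 0.164], 'finger_gap': 0.055} e7 -0.017
```

{"op": "send_rows", "data": {
  "series": [
    [[0,0,0],0.4,0.04],
    [[0,0,0],0.4,0.04],
    [[0,0,0],0.4,0.04]
  ]
}}

```text
time: 7.55
eef_pos: [0.5941, -0.0448, 0.0622]
tcp_rot: [179.8, -0.1, 107.7]
ft_force: [1.6, 5.3, 5.1]
finger_gap: 0.0549
```

```bash
python3 o.py
```

```text
{'time': 7.55, 'eef_pos': [0.594, -0.045, 0.062], 'tcp_rot': [179.805, -0.056, 107.671], 'ft_force': [1.553, 5.306, 5.054], 'wrist_torque': [1.07, -0.486, 0.132], 'finger_gap': 0.055} e7 -0.017
```

{"op": "send_rows", "data": {
  "series": [
    [[0,0,0],0.4,0.04],
    [[0,0,0],0.4,0.04],
    [[0,0,0],0.4,0.04]
  ]
}}

```text
time: 7.8
eef_pos: [0.5941, -0.0449, 0.0622]
tcp_rot: [179.8, -0.1, 106.5]
ft_force: [3.3, 5.3, 5.2]
finger_gap: 0.0556
```

```bash
python3 o.py
```

```text
{'time': 7.8, 'eef_pos': [0.594, -0.045, 0.062], 'tcp_rot': [179.805, -0.059, 106.471], 'ft_force': [3.292, 5.296, 5.206], 'wrist_torque': [0.963, -0.513, 0.129], 'finger_gap': 0.056} e7 -0.017
```

{"op": "send_rows", "data": {
  "series": [
    [[0,0,0],0.4,0.04],
    [[0,0,0],0.4,0.04],
    [[0,0,0],0.4,0.04]
  ]
}}

```text
time: 8.05
eef_pos: [0.5942, -0.0448, 0.0622]
tcp_rot: [179.8, -0.1, 105.3]
ft_force: [3.5, 4.4, 4.3]
finger_gap: 0.055
```

```bash
python3 o.py
```

```text
{'time': 8.05, 'eef_pos': [0.594, -0.045, 0.062], 'tcp_rot': [179.805, -0.062, 105.275], 'ft_force': [3.465, 4.369, 4.348], 'wrist_torque': [1.09, -0.505, 0.109], 'finger_gap': 0.055} e7 -0.017
```

{"op": "send_rows", "data": {
  "series": [
    [[0,0,0],0.4,0.04],
    [[0,0,0],0.4,0.04],
    [[0,0,0],0.4,0.04]
  ]
}}

```text
time: 8.3
eef_pos: [0.5942, -0.0448, 0.0622]
tcp_rot: [179.8, -0.1, 104.1]
ft_force: [3.5, 5.8, 3.9]
finger_gap: 0.0551
```

```bash
python3 o.py
```

```text
{'time': 8.3, 'eef_pos': [0.594, -0.045, 0.062], 'tcp_rot': [179.803, -0.065, 104.074], 'ft_force': [3.471, 5.78, 3.906], 'wrist_torque': [1.02, -0.586, 0.183], 'finger_gap': 0.055} e7 -0.017
```

{"op": "send_rows", "data": {
  "series": [
    [[0,0,0],0.3,0.04],
    [[0,0,0],0.3,0.04]
  ]
}}

```text
time: 8.47
eef_pos: [0.5942, -0.0448, 0.0622]
tcp_rot: [179.8, -0.1, 103.5]
ft_force: [3.2, 4.6, 5.6]
finger_gap: 0.0549
```

```bash
python3 o.py
```

```text
{'time': 8.467, 'eef_pos': [0.594, -0.045, 0.062], 'tcp_rot': [179.804, -0.069, 103.475], 'ft_force': [3.22, 4.619, 5.569], 'wrist_torque': [1.062, -0.552, 0.148], 'finger_gap': 0.055} e7 -0.049
```

{"op": "send_rows", "data": {
  "series": [
    [[0,0,0],0.4,0.04],
    [[0,0,0],0.4,0.04],
    [[0,0,0],0.4,0.04]
  ]
}}

```text
time: 8.72
eef_pos: [0.5942, -0.0448, 0.0622]
tcp_rot: [179.8, -0.1, 102.3]
ft_force: [3.6, 4.7, 4.2]
finger_gap: 0.0547
```

```bash
python3 o.py
```

```text
{'time': 8.717, 'eef_pos': [0.594, -0.045, 0.062], 'tcp_rot': [179.806, -0.074, 102.272], 'ft_force': [3.625, 4.674, 4.165], 'wrist_torque': [1.007, -0.533, 0.119], 'finger_gap': 0.055} e7 -0.016
```

{"op": "send_rows", "data": {
  "series": [
    [[0,0,0],0.4,0.04],
    [[0,0,0],0.4,0.04],
    [[0,0,0],0.4,0.04]
  ]
}}

```text
time: 8.97
eef_pos: [0.5942, -0.0448, 0.0622]
tcp_rot: [179.8, -0.1, 101.1]
ft_force: [1.5, 4.0, 4.4]
finger_gap: 0.0551
```

```bash
python3 o.py
```

```text
{'time': 8.967, 'eef_pos': [0.594, -0.045, 0.062], 'tcp_rot': [179.804, -0.074, 101.074], 'ft_force': [1.541, 4.042, 4.379], 'wrist_torque': [1.039, -0.678, 0.158], 'finger_gap': 0.055} e7 -0.017
```

{"op": "send_rows", "data": {
  "series": [
    [[0,0,0],0.4,0.04],
    [[0,0,0],0.4,0.04],
    [[0,0,0],0.4,0.04]
  ]
}}

```text
time: 9.22
eef_pos: [0.5943, -0.0448, 0.0622]
tcp_rot: [179.8, -0.1, 99.9]
ft_force: [3.9, 4.7, 4.2]
finger_gap: 0.055
```

```bash
python3 o.py
```

```text
{'time': 9.217, 'eef_pos': [0.594, -0.045, 0.062], 'tcp_rot': [179.799, -0.079, 99.874], 'ft_force': [3.87, 4.703, 4.154], 'wrist_torque': [1.07, -0.626, 0.173], 'finger_gap': 0.055} e7 -0.017
```

{"op": "send_rows", "data": {
  "series": [
    [[0,0,0],0.4,0.04],
    [[0,0,0],0.4,0.04],
    [[0,0,0],0.4,0.04]
  ]
}}

```text
time: 9.47
eef_pos: [0.5943, -0.0448, 0.0622]
tcp_rot: [179.8, -0.1, 98.7]
ft_force: [2.3, 4.9, 4.6]
finger_gap: 0.0546
```

```bash
python3 o.py
```

```text
{'time': 9.467, 'eef_pos': [0.594, -0.045, 0.062], 'tcp_rot': [179.801, -0.081, 98.678], 'ft_force': [2.313, 4.921, 4.609], 'wrist_torque': [1.058, -0.649, 0.201], 'finger_gap': 0.055} e7 -0.062
```

{"op": "send_rows", "data": {
  "series": [
    [[0,0,0],0.2,0.04],
    [[0,0,0],0.2,0.04]
  ]
}}

```text
time: 9.63
eef_pos: [0.5943, -0.0448, 0.0622]
tcp_rot: [179.8, -0.1, 98.3]
ft_force: [2.8, 5.7, 4.7]
finger_gap: 0.0553
```

```bash
python3 o.py
```

```text
{'time': 9.633, 'eef_pos': [0.594, -0.045, 0.062], 'tcp_rot': [179.799, -0.08, 98.3], 'ft_force': [2.795, 5.686, 4.733], 'wrist_torque': [1.041, -0.661, 0.263], 'finger_gap': 0.055} e7 -0.22
```

{"op": "send_rows", "data": {
  "series": [
    [[0,0,0],0.2,0.04],
    [[0,0,0],0.2,0.04]
  ]
}}

```text
time: 9.8
eef_pos: [0.5943, -0.0448, 0.0622]
tcp_rot: [179.8, -0.1, 97.9]
ft_force: [3.5, 4.5, 4.4]
finger_gap: 0.0548
```

```bash
python3 o.py
```

```text
{'time': 9.8, 'eef_pos': [0.594, -0.045, 0.062], 'tcp_rot': [179.806, -0.08, 97.915], 'ft_force': [3.456, 4.515, 4.408], 'wrist_torque': [1.034, -0.711, 0.37], 'finger_gap': 0.055} e7 -0.298
```

{"op": "send_rows", "data": {
  "series": [
    [[0,0,0],0.2,0.04],
    [[0,0,0],0.2,0.04],
    [[0,0,0],0,0.04],
    [[0,0,0],0,0.04],
    [[0,0,0],0,0.04]
  ]
}}

```text
time: 10.22
eef_pos: [0.5943, -0.0448, 0.0622]
tcp_rot: [179.8, -0.1, 97.5]
ft_force: [2.9, 5.2, 4.9]
finger_gap: 0.0553
```

```bash
python3 o.py
```

```text
{'time': 10.217, 'eef_pos': [0.594, -0.045, 0.062], 'tcp_rot': [179.802, -0.08, 97.531], 'ft_force': [2.91, 5.17, 4.868], 'wrist_torque': [1.012, -0.61, 0.343], 'finger_gap': 0.055} e7 -0.351
```

{"op": "send_rows", "data": {
  "series": [
    [[0,0,0],0.2,0.04],
    [[0,0,0],0.1,0.04],
    [[0,0,0],0,0.04],
    [[0,0,0],0,0.04],
    [[0,0,0],0,0.04]
  ]
}}

```text
time: 10.63
eef_pos: [0.5943, -0.0447, 0.0622]
tcp_rot: [179.8, -0.1, 97.2]
ft_force: [2.9, 5.6, 3.7]
finger_gap: 0.0549
```

```bash
python3 o.py
```

```text
{'time': 10.633, 'eef_pos': [0.594, -0.045, 0.062], 'tcp_rot': [179.806, -0.08, 97.243], 'ft_force': [2.929, 5.565, 3.738], 'wrist_torque': [1.034, -0.72, 0.455], 'finger_gap': 0.055} e7 -0.444
```

{"op": "send_rows", "data": {
  "series": [
    [[0,0,0],0,0.04],
    [[0,0,0],0,0.04],
    [[0,0,0],0,0.04],
    [[0,0,0],0,0.04],
    [[0,0,0],0,0.04]
  ]
}}

```text
time: 11.05
eef_pos: [0.5943, -0.0448, 0.0622]
tcp_rot: [179.8, -0.1, 97.2]
ft_force: [2.8, 5.0, 4.8]
finger_gap: 0.0547
```

```bash
python3 o.py
```

```text
{'time': 11.05, 'eef_pos': [0.594, -0.045, 0.062], 'tcp_rot': [179.806, -0.08, 97.241], 'ft_force': [2.756, 5.006, 4.813], 'wrist_torque': [0.998, -0.694, 0.456], 'finger_gap': 0.055} e7 -0.444
```

{"op": "send_rows", "data": {
  "series": [
    [[0,0,0],-0.3,0.04],
    [[0,0,0],-0.3,0.04],
    [[0,0,0],0,0.0854],
    [[0,0,0],0,0.0854],
    [[0,0,0],0,0.0854]
  ]
}}

```text
time: 11.47
eef_pos: [0.592, -0.0471, 0.0612]
tcp_rot: [-180.0, 0.0, 97.6]
ft_force: [-1.0, -0.3, 0.1]
finger_gap: 0.0851
```

{"op": "send_rows", "data": {
  "series": [
    [[0,0,0],0,0.0854],
    [[0,0,0],0,0.0854],
    [[0,0,0],0,0.0854]
  ]
}}

```text
time: 11.72
eef_pos: [0.5923, -0.0469, 0.0612]
tcp_rot: [-180.0, 0.0, 97.7]
ft_force: [-0.3, 0.2, -0.2]
finger_gap: 0.0855
```

```bash
python3 o.py
```

```text
{'time': 11.717, 'eef_pos': [0.592, -0.047, 0.061], 'tcp_rot': [-179.982, 0.007, 97.665], 'ft_force': [-0.305, 0.243, -0.197], 'wrist_torque': [-0.006, 0.045, -0.006], 'finger_gap': 0.085} e7 -0.001
```

Released. Lift, then close the fingers and look.

{"op": "send_rows", "data": {
  "series": [
    [[0,0,-0.01],0,0.0854],
    [[0,0,-0.02],0,0.0854],
    [[0,0,-0.03],0,0.0854],
    [[0,0,-0.03],0,0.0854],
    [[0,0,-0.03],0,0.0854]
  ]
}}

```text
time: 12.13
eef_pos: [0.5921, -0.0471, 0.1832]
tcp_rot: [-180.0, 0.0, 97.6]
ft_force: [-0.1, -0.5, -1.3]
finger_gap: 0.0855
```

{"op": "send_rows", "data": {
  "series": [
    [[0,0,-0.02],0,0.0854],
    [[0,0,0],0,0.0854],
    [[0,0,0],0,0.0854],
    [[0,0,0],0,0.0854]
  ]
}}

```text
time: 12.47
eef_pos: [0.592, -0.0464, 0.201]
tcp_rot: [-180.0, -0.0, 97.7]
ft_force: [0.2, 0.6, -0.1]
finger_gap: 0.0856
```

```bash
python3 w.py pics/w5.png; python3 k.py
```

```text
[ 0.592  -0.0464  0.201 ] [-1.79970025e+02 -2.79898416e-02  9.76936252e+01] [ 0.22470694  0.58989453 -0.10419956] [-0.0244067   0.07303766  0.00909456] [-32.8  27.1  45.5 100.2 -21.6  61.9  27.6]
yellow 175 [320.2, 181.6] [ 0.6265 -0.0298]
yellow 45 [307.0, 197.8] [ 0.6176 -0.0455]
red 229 [323.6, 196.9] [ 0.6317 -0.0428]
green 945 [155.5, 171.0] [ 0.4862 -0.0393]
green 1520 [261.1, 321.8] [ 0.593 -0.176]
knob 553 [321.4, 169.7] [ 0.6186 -0.0116  0.103 ]
yellow 0.019 cw from world +y deg 157.0
red 0.0329 cw from world +y deg 157.4
knob 1035 [281.0, 209.3] [ 0.5941 -0.0447  0.103 ]
yellow 0.0355 cw from world +y deg 64.0
red 0.0372 cw from world +y deg 85.8
```

View pics/w5.png

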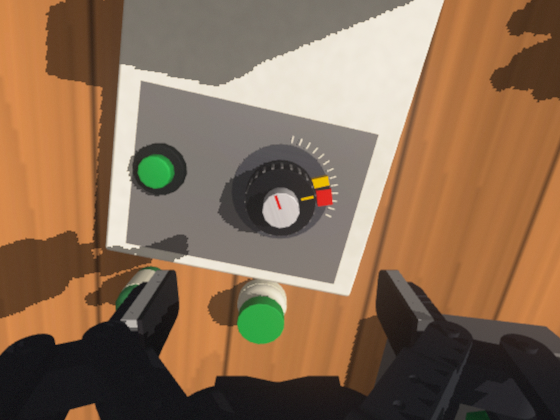

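{"op": "send_rows", "data": {
  "series": [
    [[0.0071,-0.0342,0],0,0],
    [[0.0071,-0.0342,0],0,0],
    [[0.0071,-0.0342,0],0,0],
    [[0,0,0.03],0,0],
    [[0,0,0.03],0,0]
  ]
}}

```text
time: 12.93
eef_pos: [0.4873, -0.0379, 0.142]
tcp_rot: [179.7, -0.2, 97.8]
ft_force: [1.7, 1.3, 0.7]
finger_gap: 0.0255
```

{"op": "send_rows", "data": {
  "series": [
    [[0,0,0.03],0,0],
    [[0,0,0.01],0,0],
    [[0,0,0],0,0],
    [[0,0,0],0,0]
  ]
}}

```text
time: 13.27
eef_pos: [0.4876, -0.0399, 0.1012]
tcp_rot: [-179.9, 0.1, 97.6]
ft_force: [1.1, 0.3, 1.9]
finger_gap: -0.0
```

```bash
python3 w.py pics/w6.png
```

```text
[ 0.4876 -0.0399  0.1012] [-1.79888543e+02  5.23068188e-02  9.76353237e+01] [1.13949327 0.25495601 1.94031306] [ 0.01296652 -0.03176528 -0.01613226] [-35.1  24.7  43.4 119.7 -24.   44.6  30.8]
yellow 233 [517.8, 248.7] [ 0.6293 -0.0274]
yellow 74 [519.1, 284.9] [ 0.6384 -0.0506]
red 69 [495.3, 302.3] [ 0.6279 -0.0643]
green 1586 [283.3, 239.1] [ 0.4906 -0.0398]
```

View pics/w6.png

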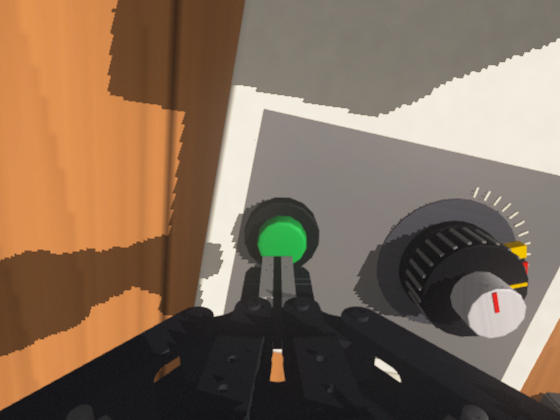

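{"op": "send_rows", "data": {
  "series": [
    [[0,0.001,0.012],0,0],
    [[0,0,0.01],0,0],
    [[0,0,0.006],0,0],
    [[0,0,0],0,0],
    [[0,0,0],0,0]
  ]
}}

```text
time: 13.73
eef_pos: [0.4887, -0.0393, 0.073]
tcp_rot: [-180.0, 0.0, 97.7]
ft_force: [-0.4, 0.0, -1.2]
finger_gap: -0.0001
```

{"op": "send_rows", "data": {
  "series": [
    [[0,0,0.001],0,0],
    [[0,0,0.001],0,0],
    [[0,0,0.001],0,0],
    [[0,0,0.001],0,0]
  ]
}}

```text
time: 14.07
eef_pos: [0.4891, -0.0393, 0.0695]
tcp_rot: [180.0, 0.0, 97.7]
ft_force: [-0.6, -0.2, 3.1]
finger_gap: 0.0002
```

{"op": "send_rows", "data": {
  "series": [
    [[0,0,0.001],0,0],
    [[0,0,0.001],0,0],
    [[0,0,0],0,0]
  ]
}}

```text
time: 14.32
eef_pos: [0.4891, -0.0393, 0.0673]
tcp_rot: [180.0, 0.0, 97.7]
ft_force: [-0.7, -1.3, 4.0]
finger_gap: -0.0002
```

{"op": "send_rows", "data": {
  "series": [
    [[0,0,0.001],0,0],
    [[0,0,0.001],0,0],
    [[0,0,0],0,0]
  ]
}}

```text
time: 14.57
eef_pos: [0.4891, -0.0393, 0.0659]
tcp_rot: [180.0, -0.0, 97.7]
ft_force: [-2.9, -1.0, 13.0]
finger_gap: 0.0001
```

{"op": "send_rows", "data": {
  "series": [
    [[0,0,0.001],0,0],
    [[0,0,0],0,0],
    [[0,0,0],0,0]
  ]
}}

```text
time: 14.82
eef_pos: [0.4892, -0.0393, 0.0657]
tcp_rot: [179.9, -0.1, 97.7]
ft_force: [-6.7, -0.3, 26.4]
finger_gap: -0.0002
```

```bash
python3 w.py pics/w7.png
python3 - <<'E'
import cv2
i=cv2.imread('pics/w7.png')[170:350,180:380];cv2.imwrite('pics/w7c.png',cv2.resize(i,None,fx=3,fy=3))
E
```

```text
[ 0.4892 -0.0393  0.0657] [ 1.79941560e+02 -8.28960357e-02  9.76582513e+01] [-6.68388007 -0.28389571 26.37638614] [-0.00521756  1.50459499 -0.01882133] [-32.2  28.   40.1 120.9 -28.   40.4  34.2]
yellow 123 [554.0, 275.0] [ 0.6248 -0.0259]
red 120 [548.4, 355.9] [ 0.6397 -0.0727]
green 667 [285.4, 252.6] [ 0.4916 -0.0315]
```

View pics/w7c.png

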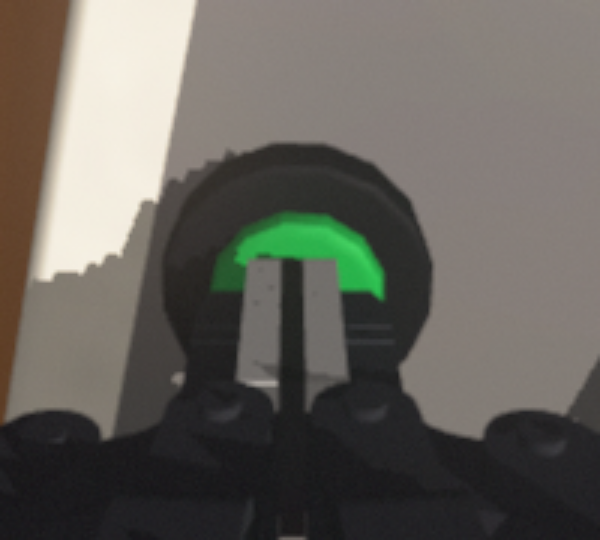

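{"op": "send_rows", "data": {
  "series": [
    [[0,0,-0.001],0,0],
    [[0,0,-0.001],0,0],
    [[0,0,-0.001],0,0],
    [[0,0,0],0,0]
  ]
}}

```text
time: 15.2
eef_pos: [0.4891, -0.0392, 0.0675]
tcp_rot: [180.0, 0.0, 97.7]
ft_force: [-1.0, -0.9, 4.6]
finger_gap: -0.0003
```

{"op": "send_rows", "data": {
  "series": [
    [[0,0,-0.001],0,0],
    [[0,0,-0.001],0,0],
    [[0,0,0],0,0],
    [[0,0,0],0,0]
  ]
}}

```text
time: 15.53
eef_pos: [0.489, -0.0393, 0.0693]
tcp_rot: [180.0, 0.0, 97.7]
ft_force: [1.3, -1.2, 2.9]
finger_gap: 0.0001
```

{"op": "send_rows", "data": {
  "series": [
    [[0,0,-0.001],0,0],
    [[0,0,0],0,0],
    [[0,0,0],0,0]
  ]
}}

```text
time: 15.78
eef_pos: [0.489, -0.0392, 0.0703]
tcp_rot: [180.0, 0.0, 97.7]
ft_force: [1.2, -1.8, 2.3]
finger_gap: -0.0001
```

{"op": "send_rows", "data": {
  "series": [
    [[0,0,-0.001],0,0],
    [[0,0,0],0,0],
    [[0,0,0],0,0]
  ]
}}

```text
time: 16.03
eef_pos: [0.4889, -0.039, 0.0713]
tcp_rot: [-180.0, -0.0, 97.7]
ft_force: [0.9, -1.6, 2.1]
finger_gap: -0.0003
```

{"op": "send_rows", "data": {
  "series": [
    [[0,0,-0.001],0,0],
    [[0,0,0],0,0],
    [[0,0,0],0,0]
  ]
}}

```text
time: 16.28
eef_pos: [0.4885, -0.0388, 0.0721]
tcp_rot: [-180.0, -0.0, 97.7]
ft_force: [-1.2, -0.6, 0.5]
finger_gap: -0.0003
```

{"op": "send_rows", "data": {
  "series": [
    [[0,0,-0.002],0,0],
    [[0,0,0],0,0],
    [[0,0,0],0,0]
  ]
}}

```text
time: 16.53
eef_pos: [0.4888, -0.039, 0.0743]
tcp_rot: [-180.0, -0.0, 97.7]
ft_force: [0.0, -0.1, 1.0]
finger_gap: -0.0002
```

{"op": "send_rows", "data": {
  "series": [
    [[0,0,-0.02],0,0],
    [[0,0,-0.03],0,0],
    [[0,0,-0.03],0,0],
    [[0,0,-0.03],0,0],
    [[0,0,-0.02],0,0]
  ]
}}

```text
time: 16.95
eef_pos: [0.4893, -0.0396, 0.2066]
tcp_rot: [179.9, -0.0, 97.6]
ft_force: [0.9, 1.1, -0.3]
finger_gap: 0.0002
```

{"op": "send_rows", "data": {
  "series": [
    [[0.02,-0.03,0],0,0],
    [[0.02,-0.03,0],0,0],
    [[0,0,0],0,0],
    [[0,0,0],0,0],
    [[0,0,0],0,0]
  ]
}}

```text
time: 17.37
eef_pos: [0.4246, -0.0071, 0.2047]
tcp_rot: [179.9, -0.0, 97.8]
ft_force: [0.1, -0.3, -0.9]
finger_gap: 0.0003
```

Run:
```python
from h import *
a=cv2.imread('pics/scene0.png');b=env.read_camera('scene')[...,::-1]
f=lambda i:cv2.resize(i[220:370,150:330],None,fx=2.2,fy=2.2,interpolation=cv2.INTER_CUBIC)
cv2.imwrite('pics/cmp.png',np.hstack([f(a),f(b)]))
d=cv2.absdiff(a,b).max(2);print('diff bottles/oil/jar/carton',[int((d[y0:y1,x0:x1]>40).sum()) for x0,y0,x1,y1 in((158,278,190,328),(218,320,260,365),(308,158,335,206))])
```

```text
diff bottles/oil/jar/carton [0, 0, 0]
```

View pics/cmp.png

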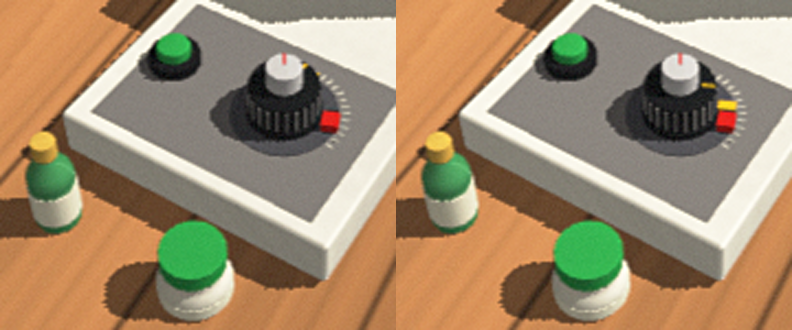

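The before and after views match: the inner mark, jar and bottles have not moved, the button is up, and the yellow lug sits against the red stop.

```bash
python3 -c "
from rig import env
print(env.hand_in())"
```

```text
the job is handed in; nothing more can be done
None
```

The job is done and handed in at about 17.4 s; no verdict was reported.

- **Collar:** I gripped it at 30 N and turned it clockwise about 57° in small steps until the wrist torque rose above the drag of about 0.13 N m. I held it at 0.46 N m for about 0.7 s. That works out to roughly 9 N on the pad, which is well between the 4 N and 20 N limits. I then eased back 0.6° and let go.
- **Start button:** I pressed it down about 6 mm, from first contact at a tool height of 71.7 mm to the bottom at 65.7 mm. The force was 26 N at the bottom, and I let it come up again.
- **Last checks:**
  - In the scene camera the lug sits against the red stop, the inner knob's mark looks unmoved and the button is up.
  - The before and after pictures show no change at the green bottle, the jar or the amber bottle. I did not compare the carton, but the arm never went near it.
  - The arm is clear of everything.

No check failed or disagreed. I inferred the pad force from the wrist torque and did not measure the lug's remaining gap to the pad.

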